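Unbolt the tool drawer and put the block plane in it

TASK

Put the block plane that lies beside the taped bundle of boards away: draw the bolt on top of the small plywood drawer unit fully back to free its drawer, and pull the drawer out all the way. Then set the plane gently down in the drawer, sole down and lying across it, and leave the drawer open; leave the sanding block, the masking tape roll and the wax tin where they are.

Things in the scene. Friction and masses are not known exactly. Their poses are not given: they have to be found in the camera images.
- tool_drawer_unit: plywood unit with one drawer, fixed on the bench, 155 deep (x) x 206 wide (y) x 84 mm high. Origin: centre of its underside, on the bench; x points to its closed back, so its drawer opens along its own -x, roughly towards the robot; y to its left as seen from the robot; z up
- bolt (a joint): travel of the lock bolt, m: 0 fully shot, 0.04 fully drawn, growing towards the unit's +y. A 10 mm steel rod along the unit's y on its top near the front (centre line at unit x = -58 mm, 94.5 mm above the bench). Its tip stands in a staple on the drawer front at unit y = -84 mm and leaves it at 0.021. Friction about 2.5 N, no spring: it stays where it is left
- bolt_knob (a point): centre of the bolt's dark steel knob, an upright block 24 (unit x) x 14 (unit y) x 24 mm high on a neck above the rod; with the bolt shot at unit (-58, 35, 122) mm; it moves with the bolt. Knob top 134 mm above the bench; the bolt's fixed guides and the staple rise only to 107 mm
- drawer (a joint): how far the drawer is out, m: 0 shut, 0.13 at its stop. It slides along the unit's -x; friction about 3 N, no spring; the bolt holds it (3 mm of play) until the bolt is drawn
- drawer_handle (a point): middle of the drawer's bar handle, a 10 mm round dark steel bar, 110 mm long along the unit's y, on a post 50 mm to each side of this point; 44 mm above the bench, 40 mm out from the drawer front (clear gap 35 mm); with the drawer shut at unit (-135.5, 0, 44) mm; it moves with the drawer. Behind it the drawer front is 56 mm high, over 140 mm of width; its two ends rise to 84 mm
- drawer_floor (a point): point on the drawer's inner floor, 14 mm above the bench, midway between the sides; moves with the drawer, axes as the unit's. The inside reaches from it 60 mm to the front, 80 to the back, 87.5 to each side. At the stop, the unit's top covers what is over 70 mm behind it. Front 56, sides 54 mm high over the bench; staple 77 to 91 mm to the right, reaching 31 mm back from the front wall
- block_plane: block plane, dark and bright metal with wooden knobs, 150 long (x) x 42 wide (y) x 51 mm high, 0.5 to 0.8 kg, on its sole. Origin: centre of the sole, z up. Cheeks 42 mm apart, 6 to 28 mm above the sole, x = -50 to +40 mm; above them 34 mm wide. It or the sanding block lies in front of the taped bundle of boards (98 mm high) on the right of the bench, the other behind it
- sanding_block: cork sanding block, 63 (x) x 113 (y) x 34 mm, loose, to be left alone. Origin: centre of its underside
- masking_roll: roll of masking tape lying flat, 96 mm across and 24 mm high, loose, to be left alone. Origin: centre of its underside
- wax_tin: round flat tin, 73 mm across and 26 mm high, loose, on the unit's top behind the bolt, to be left alone. Origin: centre of its underside

How it is judged:
On the way, in this order (a step that is already met when the one before it is completed fails the run):
1. the bolt is drawn back clear of the staple, the drawer still shut (value of joint bolt above 0.03 m and value of joint drawer below 0.02 m), for 0.1 s.
2. the drawer is pulled out (value of joint drawer above 0.11 m), for 0.2 s.
At the end, for the whole second after the job is handed in: Bolt still drawn (over 30 of 40 mm), drawer still out (over 105 of 130 mm); the block plane at rest inside it, flat on its floor (within 5 mm, tilted under 0.1 rad), its length across the drawer within 0.5 rad and its middle within 30 mm of the drawer's centre line (value of joint bolt above 0.03 m and value of joint drawer above 0.105 m and x of block_plane in the frame of drawer_floor between -0.045 and 0.06 m and y of block_plane in the frame of drawer_floor between -0.03 and 0.03 m and z of block_plane in the frame of drawer_floor between -0.004 and 0.005 m and angle between the x axis of block_plane and the y axis of tool_drawer_unit, either way round below 0.5 rad and angle between block_plane's own z axis and vertical below 0.1 rad and linear speed of block_plane below 0.02 m/s and velocity of joint drawer below 0.02 m/s); the robot touches nothing.
It fails at once if the sanding block, the masking tape roll or the wax tin is moved by more than 30 mm (distance of any of sanding_block, masking_roll, wax_tin from where it was at the start of the episode above 0.03 m).
It fails at once if the plane is dropped into the drawer (faster than 0.5 m/s within 40 mm of its floor) (horizontal distance between block_plane and drawer_floor below 0.06 m and z of block_plane in the frame of drawer_floor below 0.04 m and linear speed of block_plane above 0.5 m/s).
It also fails if it takes over 67 s, if anything falls off the work surface, if the arm or the gripper's body presses on something with over 40 N, if the wrist force passes 120 N, or if a joint passes its speed limit or range.

ROBOT

A 6-joint arm with a two-finger parallel gripper is mounted at the origin on a cart in front of the work surface, level with it; the furniture and walls round the work are solid. World frame = base frame: x ahead of the robot, y to its left, z up, the work surface at z = 0. Lengths are in m, angles in rad, forces in N, time in s.
With the tool pointing down it reaches from about 0.275 to 0.725 m from the base axis. Payload 5.6 kg.
Tool frame: the origin (TCP) lies between the finger pads; the fingertips stand 19 mm ahead of it and the grasp point (between the pads) is the TCP (manip.tip_reach is the distance from the TCP to the fingertips, in m); z points along the fingers, y is the line along which they close (so a half turn about z gives the same grasp; the last joint's range is limited). The gripper opens to 85 mm and grips with 20 to 120 N. Pads are 22 mm wide; open, the fingers measure 114 mm over their backs; the gripper's body (76 mm by 85 mm) begins 54 mm behind the grasp point. The pads swing forward as they close: fully open they stand 13 mm farther back than shut.
Start: joints at [1.542, 0.255, 0.108, 0, -1.424, -0.285], TCP at [0.17, 0.523, 0.25] pointing down, gripper open.
Joint ranges: [-2.95, 2.95], [-1.21, 1.97], [-1.09, 1.5], [-2.87, 1.71], [-2.94, -0.07], [-3.05, 3.05]. Speed limits (rad/s): [2.57, 2.57, 3.14, 3.14, 3.14, 3.14].

INTERFACE

Orientations are given as [roll, pitch, yaw] about the fixed x, y, z axes, in that order (R = Rz(yaw) Ry(pitch) Rx(roll)).
In Python, from workcell import sensors, optics, manip, spotter gives the robot as it stands.
- The arm moves only by the tool servo_tool, never from a script. Its argument "series" is a list of rows, each a list of 3 entries, a list of its own where there are three numbers: the closure in counts, from 0 (fully open) to 255 (shut), then the shift along the tool's x, y, z in mm, then the turn, a rotation vector about the tool's x, y, z in degrees. In form: [[jaw, [tx, ty, tz], [rx, ry, rz]], ...]. A call has 1 to 10 rows; each row shifts and turns the commanded pose from where the row before left it, along the tool's axes as they then stand; what a row does not reach is not made up. A row lasts 1/12 s, in which the tool goes at most 41.7 mm and 7.16 degrees, less where a joint would pass 70% of its speed; a pose out of reach is approached as far as the arm can. A call is refused whole if a number of a shift passes 41.7 or a number of a turn 7.16, either way. A call with a gripper value outside its range is refused whole. The fingers move at their own pace and stop on an object; "newtons" is the grip in N (left out, the last holds). Time passes only in rows, so rows that do not move let the fingers close. It gives the time, the measured TCP pose, the force, the opening and the grip force at its end, in the units of the state.
- sensors.observe(): the state, without advancing time (a new reading comes with each control period).
- optics.capture(name): name is "scene" or "top"; returns the picture (384x512x3 uint8, blue, green, red); there is no depth.
- optics.camera_info(name): a dict with "vfov" (degrees; the focal length in pixels is half the picture's height over the tangent of half this angle, whatever the lens; pixels are square), "cx", "cy" (the principal point, pixels), "cam_to_world" (4x4, takes a point from camera to world coordinates). Camera axes: x right, y down, z forward; pixel columns grow to the right and rows downward; lengths in m; the calibration is good to about 2 mm. A picture is of the moment at which its call begins. camera_info takes no time and is no camera call.
- manip.sign_off(): hands the job in; it is judged then, once.
Trained networks look in the newest picture that a camera, given by its name, has taken for a name from the list of things; names that differ only in an ending like _2 or _b are one class to them, and where a whole thing is asked for, a point or a joint stands for the part that bears it (a point fixed in the world has none). Each returns a list of dicts, best first, with "score" (0 to 1); they miss things now and then, are a little off and sometimes report something else, mostly with a low value. They report only what shows in the picture. A call takes as long as a camera call.
- spotter.masks_of(camera, name): "pixels" (384x512 bool, what is visible of it).
- spotter.place_of(camera, name): "point" ([x, y, z] in m, in the coordinates of the camera as it stood for that picture, good to about 4 mm: a listed point, or the origin of a listed thing).
The state is a dict: "time": time; "joint_pos": joint angles; "qvel": joint speeds; "joint_torque": joint torques, N m; "ee_pos": TCP position; "tcp_rot": TCP orientation; "force": force on the tool from outside, world axes, zero at the start; "ft_torque": the same for the moment, N m; "grip_width": finger opening in m; "gripper_force": force on a finger pad.
Only numpy, scipy, OpenCV 4.12 (cv2) and the standard library are available. Lean on these libraries where they do the work, as an engineer would, in place of code of your own. Each camera call takes 0.05 s, during which the arm holds its last target. There are 200 camera calls.

## Working session

There is one attempt and no reset: what is moved stays moved. The work goes in short steps, Python scripts to look and compute and a tool call to move; the robot and the scene stay as the last step left them, time stands still between calls to the robot, and variables do not carry over. Pictures are saved under pics/ and viewed, at most 10 in all, crops included, and the job is handed in when it is done.

Besides the shell and the picture viewer there is one more tool, called by a JSON object that holds its "method" and its "body", one argument or row to a line. servo_tool: Moves the arm, as the interface text tells. Its arguments: {"type":"object","properties":{"series":{"type":"array"},"newtons":{"type":"number"}},"required":["series"]}

```bash
mkdir -p pics
cat > h.py <<'E'
import numpy as np, cv2
from workcell import sensors, optics, manip, spotter
def w(cam,p):
    T=np.array(optics.camera_info(cam)["cam_to_world"]); return T[:3,:3]@np.array(p)+T[:3,3]
def find(cam,names):
    for n in names:
        for r in spotter.place_of(cam,n)[:2]:
            print(cam,n,round(r["score"],2),np.round(w(cam,r["point"]),4))
def proj(cam,P):
    i=optics.camera_info(cam);T=np.linalg.inv(np.array(i["cam_to_world"]));p=T[:3,:3]@np.array(P)+T[:3,3]
    f=192/np.tan(np.radians(i["vfov"])/2);return i["cx"]+f*p[0]/p[2],i["cy"]+f*p[1]/p[2]
def ray(cam,u,v,z):
    i=optics.camera_info(cam);T=np.array(i["cam_to_world"]);f=192/np.tan(np.radians(i["vfov"])/2)
    d=T[:3,:3]@np.array([(u-i["cx"])/f,(v-i["cy"])/f,1]);o=T[:3,3];return o+d*(z-o[2])/d[2]
E
python3 - <<'E'
from h import *
for c in["scene","top"]:
    im=optics.capture(c);cv2.imwrite(f"pics/{c}0.png",im)
    find(c,["tool_drawer_unit","bolt_knob","drawer_handle","drawer_floor","block_plane","sanding_block","masking_roll","wax_tin"])
a=[cv2.imread(f"pics/{c}0.png") for c in["scene","top"]]
print(sensors.observe())
for c in["scene","top"]:
    i=optics.camera_info(c);print(i)
E
```

```text
scene tool_drawer_unit 0.9 [0.6966 0.213  0.0015]
scene bolt_knob 0.5 [0.6311 0.2281 0.1194]
scene drawer_handle 0.81 [0.5664 0.1646 0.0418]
scene drawer_handle 0.42 [ 0.374  -0.2468 -0.0038]
scene drawer_floor 0.83 [0.6782 0.2069 0.0154]
scene block_plane 0.88 [ 0.6851 -0.1549 -0.0011]
scene sanding_block 0.58 [ 0.3738 -0.2487 -0.0015]
scene masking_roll 0.81 [ 0.4016 -0.0661  0.0008]
scene masking_roll 0.65 [0.6324 0.2276 0.116 ]
scene wax_tin 0.56 [0.7367 0.1771 0.0824]
top tool_drawer_unit 0.76 [0.6986 0.2129 0.0016]
top bolt_knob 0.65 [0.6321 0.2259 0.1261]
top drawer_handle 0.95 [0.5718 0.1685 0.0469]
top drawer_handle 0.67 [0.6991 0.2148 0.004 ]
top drawer_floor 0.68 [0.6821 0.2014 0.015 ]
top sanding_block 0.83 [ 0.3698 -0.248  -0.0004]
top masking_roll 0.89 [ 4.09e-01 -6.57e-02  1.00e-04]
top masking_roll 0.62 [0.6793 0.2022 0.0175]
top wax_tin 0.84 [0.7458 0.1762 0.0857]
{'time': 0.9, 'joint_pos': array([ 1.54157754e+00,  2.55089934e-01,  1.08216268e-01,  1.50512768e-05,
       -1.42391547e+00, -2.84612408e-01]), 'qvel': array([-0.00020822,  0.00087403, -0.00112127, -0.0020
[... 459 characters left out ...]
528364877613412}
{'vfov': 44.66800472887002, 'cx': 258.56970403795145, 'cy': 187.47157506347358, 'cam_to_world': array([[ 0.85959606, -0.21348768,  0.46423877,  0.01444502],
       [-0.51089048, -0.37552925,  0.77328436, -0.89425997],
       [ 0.00924855, -0.90188735, -0.43187229,  0.57800533],
       [ 0.        ,  0.        ,  0.        ,  1.        ]])}
{'vfov': 51.68556102451056, 'cx': 259.59991965758104, 'cy': 188.87504591447515, 'cam_to_world': array([[ 0.02243256, -0.99286001,  0.1171571 ,  0.43124345],
       [-0.99974421, -0.0219405 ,  0.00548816, -0.01669774],
       [-0.00287849, -0.11725025, -0.99309823,  1.18504047],
       [ 0.        ,  0.        ,  0.        ,  1.        ]])}
```

View pics/scene0.png

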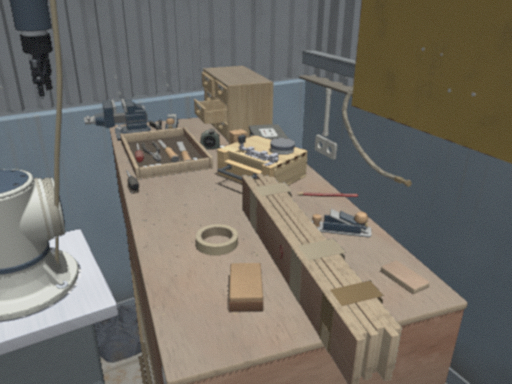

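View pics/top0.png

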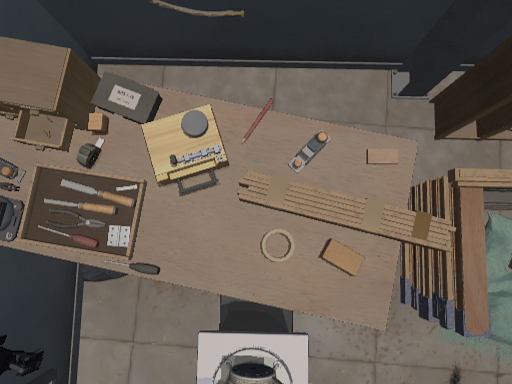

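The scene view shows the unit at about (262,160), the plane behind the bundle at (343,222) and the sanding block in front of it at (246,285). In the top view the unit is at about (185,143), the handle at (197,183) and the plane at (310,150). Next I'll zoom in on the top view to get the angles.

Run:
```python
from h import *
im=optics.capture("top")
a=cv2.resize(im[95:205,130:240],None,fx=5,fy=5,interpolation=cv2.INTER_CUBIC)[:, :]
b=cv2.resize(im[120:200,275:345],None,fx=3.5,fy=3.5,interpolation=cv2.INTER_CUBIC)
o=np.zeros((550,800,3),np.uint8);o[:,:550]=a;o[:280,550:795]=b
# hypothesis overlay
U=np.array([.6976,.213]);yaw=.35;R=np.array([[np.cos(yaw),-np.sin(yaw)],[np.sin(yaw),np.cos(yaw)]])
for x,y,z in[(-77.5,103,84),(-77.5,-103,84),(77.5,103,84),(77.5,-103,84),(-135.5,55,49),(-135.5,-55,49),(-58,35,134)]:
    p=U+R@np.array([x,y])/1e3;u,v=proj("top",[*p,z/1e3]);print(x,y,round(u,1),round(v,1))
    cv2.circle(o,(int((u-129.5)*5),int((v-94.5)*5)),3,(0,0,255),1)
cv2.imwrite("pics/z.png",o)
find("top",["block_plane"])
for c in["top","scene"]:
  if c=="scene": optics.capture(c)
  for r in spotter.masks_of(c,"block_plane")[:1]:
    m=r["pixels"];ys,xs=np.nonzero(m)
    P=np.array([ray(c,x,y,.02)[:2] for x,y in zip(xs,ys)])
    (q,s,an)=cv2.minAreaRect((P*1000).astype(np.float32));print(c,r["score"],len(xs),q,s,an)
    e,V=np.linalg.eigh(np.cov(P.T));print(P.mean(0),np.degrees(np.arctan2(V[1,1],V[0,1])))
  for r in spotter.masks_of(c,"drawer_handle")[:1]+spotter.masks_of(c,"tool_drawer_unit")[:1]: 
    ys,xs=np.nonzero(r["pixels"]);print(r["score"],len(xs),xs.min(),xs.max(),ys.min(),ys.max())
find("scene",["block_plane"])
```

```text
-77.5 103 155.3 176.6
-77.5 -103 224.9 153.3
77.5 103 139.4 125.7
77.5 -103 208.1 103.1
-135.5 55 180.3 191.9
-135.5 -55 216.5 179.7
-58 35 172.4 159.0
top block_plane 0.77 [ 0.6906 -0.1561  0.0007]
top 0.68 843 (377.3738098144531, -253.56585693359375) (115.44608306884766, 61.38994598388672) 61.17616653442383
[ 0.37756449 -0.25333635] 61.09793913702445
0.63 1129 156 228 143 192
0.93 4301 142 228 104 192
scene 0.59 1135 (688.21484375, -157.88600158691406) (117.64448547363281, 134.35104370117188) 51.834964752197266
[ 0.68956418 -0.16585795] 146.32609862180013
0.68 1112 217 276 148 181
0.8 2943 217 306 135 184
scene block_plane 0.81 [ 6.842e-01 -1.571e-01 -3.000e-04]
```

View pics/z.png

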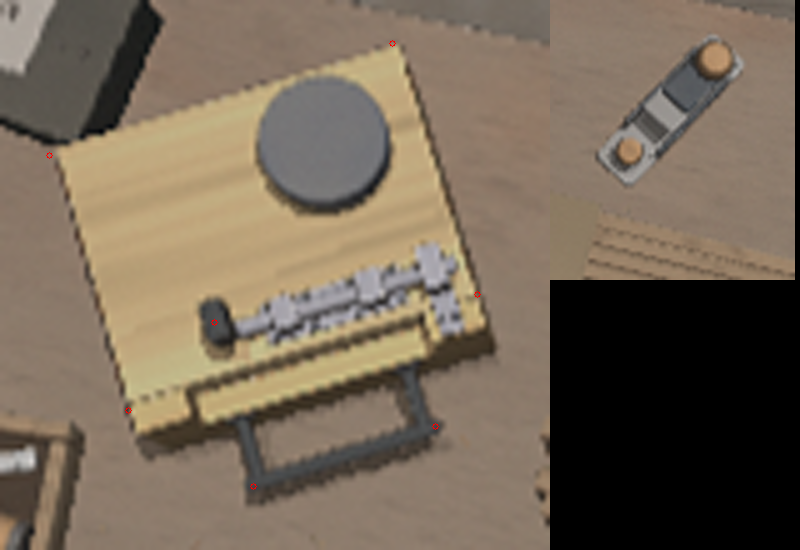

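The crop shows the back corners of the unit at (60,147) and (402,45), the handle bar's middle at (343,456) and the knob top at (214,318). The plane's sole ends are at about (728,53) and (614,170). My guessed yaw was about 1.5° too large, so I'll fit it.

Run:
```python
from h import *
from scipy.optimize import least_squares
A=[(77.5,103,84,60,147),(77.5,-103,84,402,45),(-135.5,0,49,343,456),(-58,35,134,214,318)]
px=lambda a,b:(a/5+129.5,b/5+94.5)
def f(q):
    c,s=np.cos(q[2]),np.sin(q[2]);r=[]
    for x,y,z,a,b in A:
        x,y=x/1e3,y/1e3;u,v=proj("top",[q[0]+c*x-s*y,q[1]+s*x+c*y,z/1e3]);r+=[u-px(a,b)[0],v-px(a,b)[1]]
    return r
s=least_squares(f,[.698,.213,.33]);q=s.x;print(q,np.round(s.fun,1))
R=np.array([[np.cos(q[2]),-np.sin(q[2])],[np.sin(q[2]),np.cos(q[2])]])
for n,x,y in[("knob",-58,35),("handle",-135.5,0)]:print(n,q[:2]+R@[x/1e3,y/1e3])
P=[ray("top",275+(a-550)/3.5-.5+.14,120+b/3.5-.36,.008) for a,b in[(728.5,53),(614,170)]]
d=P[0]-P[1];print(P,np.linalg.norm(d),(P[0]+P[1])/2,np.degrees(np.arctan2(d[1],d[0])))
```

```text
[0.69921581 0.21021674 0.31803524] [-0.6 -0.1  0.3 -0.1 -0.1  0.   0.4  0.1]
knob [0.63317988 0.22532489]
handle [0.57051091 0.16784576]
[array([ 0.7399262, -0.207018 ,  0.008    ]), array([ 0.63487911, -0.10899657,  0.008     ])] 0.14367704413521903 [ 0.68740266 -0.15800729  0.008     ] -43.018500378181095
```

{"method": "servo_tool", "body": {
  "series": [
    [100,[38,10,0],[0,0,0]],
    [100,[38,10,0],[0,0,0]],
    [100,[38,10,0],[0,0,0]],
    [100,[38,10,0],[0,0,0]],
    [100,[38,10,0],[0,0,0]],
    [100,[38,10,0],[0,0,0]],
    [100,[38,10,0],[0,0,0]],
    [100,[38,10,0],[0,0,0]],
    [100,[38,10,0],[0,0,0]],
    [100,[38,10,0],[0,0,0]]
  ],
  "newtons": 40
}}

```text
time: 2.23
ee_pos: [0.5018, 0.3094, 0.2504]
tcp_rot: [-3.141, -0.0, -0.314]
force: [0.7, 1.4, -0.6]
grip_width: 0.0518
gripper_force: 0.0
```

{"method": "servo_tool", "body": {
  "series": [
    [100,[38,10,0],[0,0,0]],
    [100,[38,10,0],[0,0,0]],
    [100,[38,10,0],[0,0,0]],
    [100,[38,10,0],[0,0,0]],
    [100,[0,0,0],[0,0,-6]],
    [100,[0,0,0],[0,0,-6]],
    [100,[0,0,0],[0,0,-6]],
    [100,[0,0,0],[0,0,-6]],
    [100,[0,0,0],[0,0,-6]],
    [100,[0,0,0],[0,0,-6]]
  ]
}}

```text
time: 3.07
ee_pos: [0.6326, 0.2257, 0.2501]
tcp_rot: [3.142, 0.0, 0.32]
force: [1.6, -0.0, -0.5]
grip_width: 0.052
gripper_force: 0.0
```

{"method": "servo_tool", "body": {
  "series": [
    [100,[0,0,0],[0,0,0]]
  ]
}}

```text
time: 3.15
ee_pos: [0.6326, 0.2258, 0.2501]
tcp_rot: [3.142, 0.0, 0.318]
force: [0.2, -0.3, 0.2]
grip_width: 0.0521
gripper_force: 0.0
```

{"method": "servo_tool", "body": {
  "series": [
    [100,[0,0,35],[0,0,0]],
    [100,[0,0,35],[0,0,0]],
    [100,[0,0,30],[0,0,0]],
    [100,[0,0,18],[0,0,0]],
    [200,[0,0,0],[0,0,0]],
    [255,[0,0,0],[0,0,0]],
    [255,[0,0,0],[0,0,0]],
    [255,[0,0,0],[0,0,0]],
    [255,[0,0,0],[0,0,0]],
    [255,[0,0,0],[0,0,0]]
  ]
}}

```text
time: 3.98
ee_pos: [0.6335, 0.2264, 0.1345]
tcp_rot: [-3.141, -0.004, 0.315]
force: [-0.7, 1.4, 4.5]
grip_width: 0.0131
gripper_force: 43.0
```

{"method": "servo_tool", "body": {
  "series": [
    [255,[0,-7,-1],[0,0,0]],
    [255,[0,-7,-1],[0,0,0]],
    [255,[0,-7,0],[0,0,0]],
    [255,[0,-7,0],[0,0,0]],
    [255,[0,-7,0],[0,0,0]],
    [255,[0,-6,0],[0,0,0]],
    [255,[0,0,0],[0,0,0]],
    [255,[0,0,0],[0,0,0]]
  ]
}}

```text
time: 4.65
ee_pos: [0.6207, 0.2645, 0.1346]
tcp_rot: [3.14, -0.001, 0.315]
force: [6.2, -3.8, -1.6]
grip_width: 0.0128
gripper_force: 42.5
```

{"method": "servo_tool", "body": {
  "series": [
    [120,[0,0.5,0],[0,0,0]],
    [100,[0,0,0],[0,0,0]],
    [100,[0,0,0],[0,0,0]],
    [100,[0,0,-15],[0,0,0]],
    [100,[0,0,-30],[0,0,0]],
    [100,[0,0,-35],[0,0,0]],
    [100,[0,0,-35],[0,0,0]],
    [100,[0,0,0],[0,0,6.9]],
    [100,[0,0,0],[0,0,6.9]],
    [100,[0,0,0],[0,0,6.9]]
  ]
}}

```text
time: 5.48
ee_pos: [0.6196, 0.2649, 0.25]
tcp_rot: [-3.14, -0.0, -0.052]
force: [-1.0, -0.0, -0.5]
grip_width: 0.0521
gripper_force: 0.0
```

{"method": "servo_tool", "body": {
  "series": [
    [100,[0,0,0],[0,0,6.9]],
    [100,[0,0,0],[0,0,6.9]],
    [100,[0,0,0],[0,0,6.9]],
    [100,[0,0,0],[0,0,6.9]],
    [100,[0,0,0],[0,0,6.9]],
    [100,[0,0,0],[0,0,6.9]],
    [100,[0,0,0],[0,0,6.9]],
    [100,[0,0,0],[0,0,6.9]],
    [100,[0,0,0],[0,0,6.9]],
    [100,[0,0,0],[0,0,6.9]]
  ]
}}

```text
time: 6.32
ee_pos: [0.6194, 0.2646, 0.2491]
tcp_rot: [3.141, 0.001, -1.257]
force: [0.1, 0.2, -0.6]
grip_width: 0.0521
gripper_force: 0.0
```

{"method": "servo_tool", "body": {
  "series": [
    [140,[26,26,0],[0,0,0.3]],
    [140,[26,26,0],[0,0,0]],
    [140,[24,26,0],[0,0,0]],
    [140,[0,0,0],[0,0,0]],
    [140,[0,0,0],[0,0,0]]
  ]
}}

```text
time: 6.73
ee_pos: [0.5685, 0.1667, 0.2502]
tcp_rot: [-3.141, 0.001, -1.258]
force: [-0.1, 0.5, -0.1]
grip_width: 0.0387
gripper_force: 0.0
```

Run:
```python
from h import *
im=optics.capture("scene");cv2.imwrite("pics/s1.png",cv2.resize(im[80:230,180:380],None,fx=4,fy=4,interpolation=cv2.INTER_CUBIC))
find("scene",["bolt_knob","drawer_handle"])
print(sensors.observe()["ee_pos"],sensors.observe()["tcp_rot"])
```

```text
scene bolt_knob 0.61 [0.6192 0.263  0.1187]
scene drawer_handle 0.85 [0.5647 0.165  0.0419]
[0.56965365 0.16863959 0.24914987] [ 3.14149265e+00  5.34928685e-04 -1.25585543e+00]
```

View pics/s1.png

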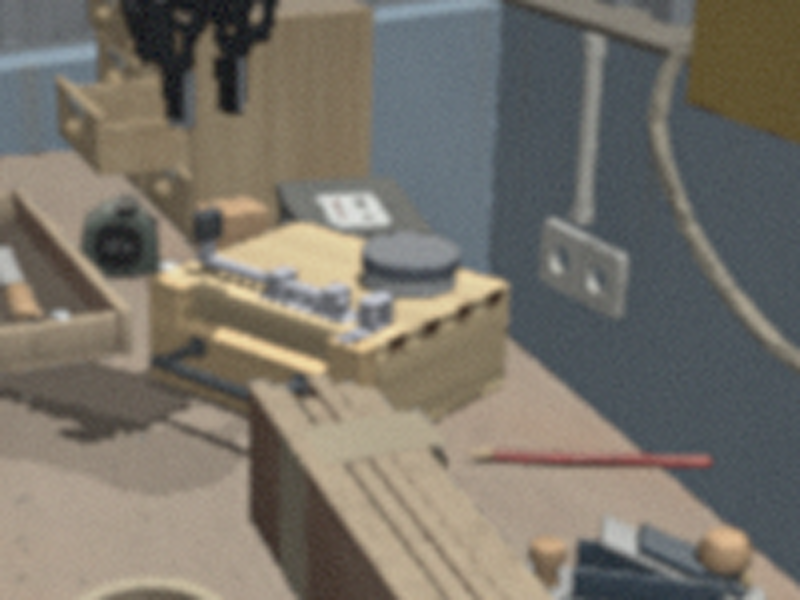

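The bolt is drawn: the knob now sits at the left end, at crop (207,225). I'll go down over the bar handle.

{"method": "servo_tool", "body": {
  "series": [
    [150,[0,0,40],[0,0,0]],
    [150,[0,0,40],[0,0,0]],
    [150,[0,0,40],[0,0,0]],
    [150,[0,0,35],[0,0,0]],
    [150,[0,0,28],[0,0,0]],
    [150,[0,0,20],[0,0,0]],
    [150,[0,0,0],[0,0,0]]
  ]
}}

```text
time: 7.47
ee_pos: [0.5666, 0.1674, 0.0407]
tcp_rot: [3.132, -0.001, -1.256]
force: [-0.8, -0.0, -0.0]
grip_width: 0.0351
gripper_force: 0.0
```

{"method": "servo_tool", "body": {
  "series": [
    [255,[0,0,0],[0,0,0]],
    [255,[0,0,0],[0,0,0]],
    [255,[0,0,0],[0,0,0]],
    [255,[0,0,0],[0,0,0]]
  ]
}}

```text
time: 7.8
ee_pos: [0.57, 0.1685, 0.0478]
tcp_rot: [-3.139, 0.001, -1.256]
force: [-1.7, 0.9, 2.0]
grip_width: 0.0084
gripper_force: 39.2
```

{"method": "servo_tool", "body": {
  "series": [
    [255,[0,6,0],[0,0,0]],
    [255,[0,12,0],[0,0,0]],
    [255,[0,16,0],[0,0,0]],
    [255,[0,18,0],[0,0,0]],
    [255,[0,18,0],[0,0,0]],
    [255,[0,18,0],[0,0,0]],
    [255,[0,16,0],[0,0,0]],
    [255,[0,12,0],[0,0,0]],
    [255,[0,8,0],[0,0,0]],
    [255,[0,6,0],[0,0,0]]
  ]
}}

```text
time: 8.63
ee_pos: [0.4468, 0.127, 0.0477]
tcp_rot: [-3.138, -0.001, -1.255]
force: [5.4, -5.8, -0.9]
grip_width: 0.0083
gripper_force: 39.5
```

{"method": "servo_tool", "body": {
  "series": [
    [255,[0,1,0],[0,0,0]],
    [255,[0,0,0],[0,0,0]],
    [255,[0,0,0],[0,0,0]]
  ]
}}

```text
time: 8.88
ee_pos: [0.4468, 0.127, 0.0477]
tcp_rot: [-3.137, -0.001, -1.255]
force: [4.7, -4.5, 1.5]
grip_width: 0.0084
gripper_force: 40.3
```

{"method": "servo_tool", "body": {
  "series": [
    [150,[0,0,0],[0,0,0]],
    [150,[0,0,0],[0,0,0]],
    [150,[0,0,-20],[0,0,0]],
    [150,[0,0,-40],[0,0,0]],
    [100,[0,0,-40],[0,0,0]],
    [60,[0,0,-40],[0,0,0]],
    [0,[0,0,-40],[0,0,-5.8]],
    [0,[0,0,-22],[0,0,-5.8]],
    [0,[0,0,0],[0,0,-5.8]],
    [0,[0,0,0],[0,0,-5.8]]
  ]
}}

```text
time: 9.72
ee_pos: [0.4454, 0.1279, 0.2504]
tcp_rot: [-3.137, -0.0, -0.846]
force: [0.3, 0.5, -1.2]
grip_width: 0.0852
gripper_force: 0.0
```

{"method": "servo_tool", "body": {
  "series": [
    [0,[0,0,0],[0,0,-5.8]],
    [0,[37,4.5,0],[0,0,0]],
    [0,[37,4.5,0],[0,0,0]],
    [0,[37,4.5,0],[0,0,0]],
    [0,[37,4.5,0],[0,0,0]],
    [0,[37,4.5,0],[0,0,0]],
    [0,[37,4.5,0],[0,0,0]],
    [0,[37,4.5,0],[0,0,0]],
    [0,[37,4.5,0],[0,0,0]],
    [0,[37,4.5,0],[0,0,0]]
  ]
}}

```text
time: 10.55
ee_pos: [0.6617, -0.1307, 0.2483]
tcp_rot: [-3.141, 0.0, -0.75]
force: [0.5, 1.2, 1.3]
grip_width: 0.0854
gripper_force: 0.0
```

Run:
```python
from h import *
s=sensors.observe();print(s["ee_pos"],s["tcp_rot"],s["joint_pos"])
a=optics.capture("scene");find("scene",["block_plane","drawer_handle","bolt_knob","drawer_floor"])
b=optics.capture("top");find("top",["block_plane","drawer_handle","drawer_floor"])
o=np.hstack([cv2.resize(a[110:260,200:400],None,fx=2,fy=2),cv2.resize(b[90:240,140:340],None,fx=2,fy=2)])
cv2.imwrite("pics/c2.png",o)
```

```text
[ 0.66167006 -0.13069204  0.24832269] [-3.14111153e+00  2.74136444e-04 -7.50042918e-01] [ 3.56868876e-02  5.13685987e-01  4.88251768e-01 -5.34176485e-04
 -1.54521557e+00  7.85080080e-01]
scene block_plane 0.68 [ 0.6823 -0.1593 -0.0038]
scene block_plane 0.18 [0.4458 0.1213 0.0467]
scene drawer_handle 0.6 [0.4409 0.1238 0.0443]
scene bolt_knob 0.57 [0.6192 0.2668 0.1157]
scene drawer_floor 0.63 [0.5537 0.1675 0.0136]
top block_plane 0.87 [ 0.6893 -0.1604 -0.0012]
top drawer_handle 0.82 [0.4493 0.1268 0.0437]
top drawer_floor 0.62 [0.5575 0.1611 0.0132]
```

View pics/c2.png

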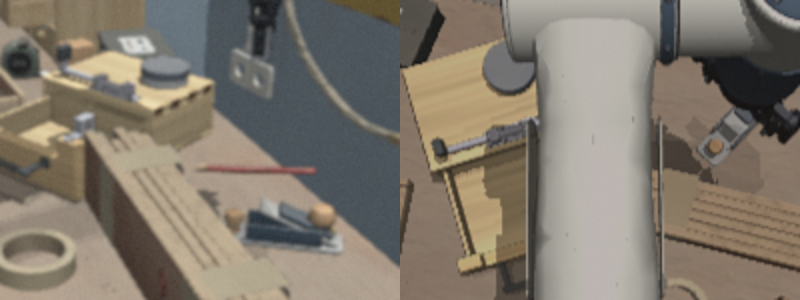

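Drawer open, bolt drawn and drawer contents clear; the plane lies at about (283,230) in the left half of the view, where I expected it. I'll descend on it.

{"method": "servo_tool", "body": {
  "series": [
    [0,[19,1.5,0],[0,0,0]],
    [0,[18,1.5,0],[0,0,0]],
    [0,[0,0,35],[0,0,0]],
    [0,[0,0,40],[0,0,0]],
    [0,[0,0,40],[0,0,0]],
    [0,[0,0,40],[0,0,0]],
    [0,[0,0,25],[0,0,0]],
    [0,[0,0,10],[0,0,0]],
    [0,[0,0,0],[0,0,0]]
  ]
}}

```text
time: 11.75
ee_pos: [0.6844, -0.156, 0.056]
tcp_rot: [3.139, 0.004, -0.749]
force: [0.1, 0.2, 0.8]
grip_width: 0.0855
gripper_force: 0.0
```

Run:
```python
from h import *
s=sensors.observe();print(s["ee_pos"],s["tcp_rot"],s["force"])
a=optics.capture("scene")
cv2.imwrite("pics/c3.png",cv2.resize(a[150:250,290:400],None,fx=5,fy=5,interpolation=cv2.INTER_CUBIC))
```

```text
[ 0.68435582 -0.15598057  0.05601605] [ 3.13864463  0.00376573 -0.74940083] [0.07263934 0.15056427 0.80799282]
```

View pics/c3.png

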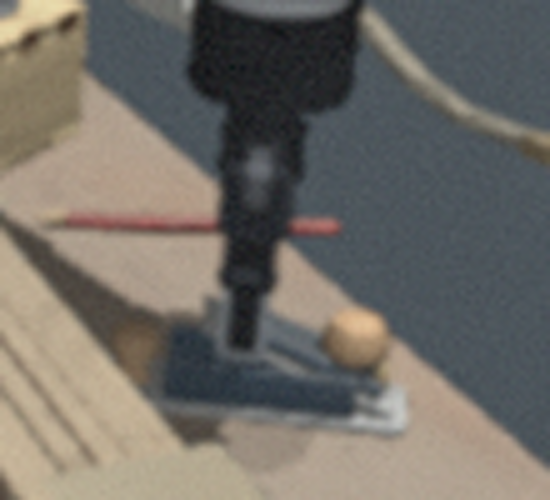

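The fingers straddle the plane, with the near finger at (245,330) close to mid-length. I'll finish the descent and grip.

{"method": "servo_tool", "body": {
  "series": [
    [0,[3,0,12],[0,0,0]],
    [0,[0,0,10],[0,0,0]],
    [0,[0,0,6],[0,0,0]],
    [0,[0,0,3.5],[0,0,0]],
    [100,[0,0,0],[0,0,0]],
    [255,[0,0,0],[0,0,0]],
    [255,[0,0,0],[0,0,0]],
    [255,[0,0,0],[0,0,0]],
    [255,[0,0,0],[0,0,0]],
    [255,[0,0,0],[0,0,0]]
  ],
  "newtons": 70
}}

```text
time: 12.63
ee_pos: [0.6889, -0.1588, 0.028]
tcp_rot: [-3.14, -0.002, -0.75]
force: [0.3, 2.3, 3.8]
grip_width: 0.0407
gripper_force: 74.5
```

{"method": "servo_tool", "body": {
  "series": [
    [255,[0,0,-5],[0,0,0]],
    [255,[0,0,-15],[0,0,0]],
    [255,[0,0,-25],[0,0,0]],
    [255,[0,0,-30],[0,0,0]],
    [255,[0,0,-35],[0,0,0]],
    [255,[0,0,-35],[0,0,0]],
    [255,[0,0,-25],[0,0,0]],
    [255,[0,0,-10],[0,0,0]],
    [255,[0,0,0],[0,0,0]],
    [255,[0,0,0],[0,0,0]]
  ]
}}

```text
time: 13.47
ee_pos: [0.6874, -0.1583, 0.2043]
tcp_rot: [3.141, 0.004, -0.75]
force: [0.1, -0.6, -6.9]
grip_width: 0.0403
gripper_force: 73.5
```

Run:
```python
from h import *
s=sensors.observe();print(s["ee_pos"],s["tcp_rot"],s["force"],s["ft_torque"])
a=optics.capture("scene");find("scene",["block_plane","sanding_block","masking_roll","wax_tin"])
cv2.imwrite("pics/c4.png",cv2.resize(a[100:230,270:400],None,fx=4,fy=4,interpolation=cv2.INTER_CUBIC))
```

```text
[ 0.68740677 -0.15828793  0.20428185] [ 3.14052449  0.00368335 -0.7503155 ] [ 0.09431208 -0.60286404 -6.9249962 ] [-0.0207995   0.05308898  0.0098692 ]
scene block_plane 0.96 [ 0.6815 -0.1592  0.1774]
scene sanding_block 0.95 [ 0.3733 -0.2513 -0.0039]
scene masking_roll 0.76 [ 0.4035 -0.0668  0.0029]
scene wax_tin 0.74 [0.7355 0.1777 0.0852]
scene wax_tin 0.25 [0.5567 0.1641 0.0147]
```

View pics/c4.png

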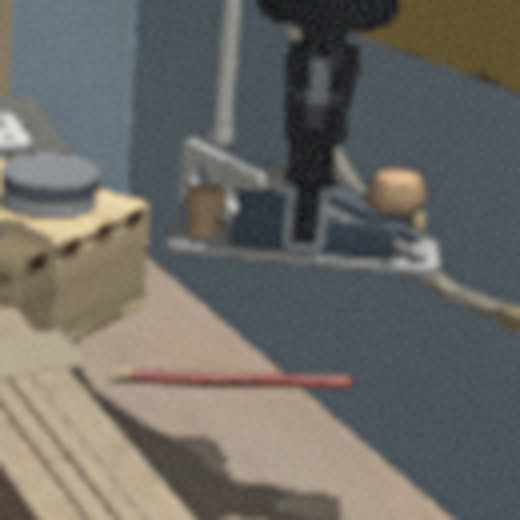

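The plane hangs level in the grip, held at mid-length: its ends are at 170 and 437 and the finger is at 308. I'll carry it over the drawer.

{"method": "servo_tool", "body": {
  "series": [
    [255,[-14,-7,0],[0,0,0]],
    [255,[-28,-14,0],[0,0,0]],
    [255,[-36,-19,0],[0,0,0]],
    [255,[-36,-19,0],[0,0,0]],
    [255,[-36,-19,0],[0,0,0]],
    [255,[-36,-19,0],[0,0,0]],
    [255,[-36,-18,0],[0,0,0]],
    [255,[-36,-18,0],[0,0,0]],
    [255,[-32,-16,0],[0,0,0]],
    [255,[-18,-9,0],[0,0,0]]
  ]
}}

```text
time: 14.55
ee_pos: [0.5687, 0.1702, 0.2062]
tcp_rot: [3.142, 0.001, -0.748]
force: [-0.1, 0.2, -5.8]
grip_width: 0.0406
gripper_force: 73.4
```

{"method": "servo_tool", "body": {
  "series": [
    [255,[0,0,0],[0,0,4]],
    [255,[0,0,0],[0,0,7]],
    [255,[0,0,0],[0,0,7]],
    [255,[0,0,0],[0,0,7]],
    [255,[0,0,0],[0,0,3.7]],
    [255,[0,0,0],[0,0,0]],
    [255,[0,0,0],[0,0,0]],
    [255,[0,0,0],[0,0,0]]
  ]
}}

```text
time: 15.22
ee_pos: [0.5704, 0.1666, 0.2065]
tcp_rot: [3.141, -0.0, -1.249]
force: [-1.0, -0.3, -4.7]
grip_width: 0.0405
gripper_force: 73.4
```

Run:
```python
from h import *
s=sensors.observe();print(s["ee_pos"],s["tcp_rot"],s["force"],s["grip_width"])
a=optics.capture("scene");find("scene",["block_plane","drawer_floor"])
b=optics.capture("top");find("top",["block_plane","drawer_floor","drawer_handle"])
o=np.hstack([cv2.resize(a[90:220,180:310],None,fx=3,fy=3),cv2.resize(b[90:220,130:260],None,fx=3,fy=3)])
cv2.imwrite("pics/c5.png",o)
```

```text
[0.57042836 0.16662894 0.20645444] [ 3.14103351e+00 -3.32988601e-05 -1.24900448e+00] [-0.9622408  -0.31811406 -4.67398059] 0.04051091238575105
scene block_plane 0.65 [0.5659 0.1641 0.1789]
scene drawer_floor 0.79 [0.5568 0.1638 0.0166]
top block_plane 0.86 [0.5712 0.1724 0.1791]
top block_plane 0.44 [ 0.3738 -0.2527 -0.0066]
top drawer_floor 0.65 [0.5585 0.1618 0.0129]
top drawer_handle 0.92 [0.4522 0.127  0.0455]
```

View pics/c5.png

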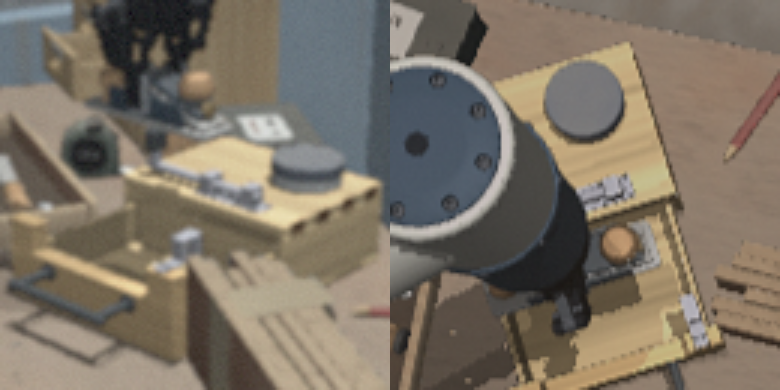

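The plane is above the drawer, lengthwise across it, and clear of the staple at (690,320). I'll lower it, slowly at the end.

{"method": "servo_tool", "body": {
  "series": [
    [255,[0,0,15],[0,0,0]],
    [255,[0,0,25],[0,0,0]],
    [255,[0,0,25],[0,0,0]],
    [255,[0,0,22],[0,0,0]],
    [255,[0,0,18],[0,0,0]],
    [255,[0,0,15],[0,0,0]],
    [255,[0,0,12],[0,0,0]],
    [255,[0,0,10],[0,0,0]],
    [255,[0,0,6],[0,0,0]],
    [255,[0,0,3],[0,0,0]]
  ]
}}

```text
time: 16.4
ee_pos: [0.5704, 0.1666, 0.055]
tcp_rot: [3.141, -0.0, -1.251]
force: [0.6, 0.0, -5.6]
grip_width: 0.0407
gripper_force: 73.3
```

{"method": "servo_tool", "body": {
  "series": [
    [255,[0,0,2],[0,0,0]],
    [255,[0,0,2],[0,0,0]],
    [255,[0,0,2],[0,0,0]],
    [255,[0,0,2],[0,0,0]],
    [255,[0,0,0],[0,0,0]],
    [255,[0,0,0],[0,0,0]]
  ]
}}

```text
time: 16.9
ee_pos: [0.5706, 0.1667, 0.0479]
tcp_rot: [-3.141, -0.0, -1.251]
force: [0.5, -0.3, -5.6]
grip_width: 0.0403
gripper_force: 73.3
```

{"method": "servo_tool", "body": {
  "series": [
    [255,[0,0,2],[0,0,0]],
    [255,[0,0,2],[0,0,0]],
    [255,[0,0,1],[0,0,0]],
    [255,[0,0,0],[0,0,0]],
    [255,[0,0,0],[0,0,0]]
  ]
}}

```text
time: 17.32
ee_pos: [0.5705, 0.1667, 0.0427]
tcp_rot: [3.141, -0.0, -1.251]
force: [0.2, -0.8, -4.9]
grip_width: 0.0405
gripper_force: 73.3
```

{"method": "servo_tool", "body": {
  "series": [
    [255,[0,0,1],[0,0,0]],
    [255,[0,0,1],[0,0,0]],
    [255,[0,0,0],[0,0,0]],
    [255,[0,0,0],[0,0,0]]
  ]
}}

```text
time: 17.65
ee_pos: [0.5712, 0.1669, 0.0419]
tcp_rot: [-3.14, -0.0, -1.251]
force: [-2.4, 0.6, 4.4]
grip_width: 0.0404
gripper_force: 74.5
```

{"method": "servo_tool", "body": {
  "series": [
    [120,[0,0,0],[0,0,0]],
    [90,[0,0,0],[0,0,0]],
    [80,[0,0,0],[0,0,0]],
    [80,[0,0,0],[0,0,0]],
    [80,[0,0,-5],[0,0,0]],
    [80,[0,0,-15],[0,0,0]],
    [80,[0,0,-35],[0,0,0]],
    [80,[0,0,-40],[0,0,0]],
    [80,[0,0,-40],[0,0,0]],
    [80,[0,0,-40],[0,0,0]]
  ]
}}

```text
time: 18.48
ee_pos: [0.5706, 0.1665, 0.218]
tcp_rot: [-3.141, -0.0, -1.251]
force: [1.7, 0.5, -0.2]
grip_width: 0.0582
gripper_force: 0.0
```

{"method": "servo_tool", "body": {
  "series": [
    [80,[-40,0,-10],[0,0,0]],
    [80,[-40,0,0],[0,0,0]],
    [80,[-40,0,0],[0,0,0]],
    [80,[-40,0,0],[0,0,0]],
    [80,[-40,0,0],[0,0,0]],
    [80,[-40,0,0],[0,0,0]],
    [80,[0,0,0],[0,0,0]],
    [80,[0,0,0],[0,0,0]]
  ]
}}

```text
time: 19.15
ee_pos: [0.4943, 0.3967, 0.2252]
tcp_rot: [-3.142, -0.0, -1.248]
force: [-0.1, -0.7, -0.0]
grip_width: 0.0586
gripper_force: 0.0
```

Run:
```python
from h import *
s=sensors.observe();print(s["ee_pos"],s["force"],s["time"])
a=optics.capture("scene");find("scene",["block_plane","drawer_floor","bolt_knob","wax_tin"])
b=optics.capture("top");find("top",["block_plane","drawer_floor","drawer_handle","bolt_knob"])
o=np.hstack([cv2.resize(a[90:220,180:310],None,fx=3,fy=3),cv2.resize(b[90:220,130:260],None,fx=3,fy=3)])
cv2.imwrite("pics/c6.png",o)
```

```text
[0.49432816 0.39673014 0.22517254] [-0.11427017 -0.6815527  -0.01523738] 19.15
scene block_plane 0.62 [0.566  0.168  0.0102]
scene drawer_floor 0.6 [0.5545 0.1652 0.016 ]
scene drawer_floor 0.47 [0.4422 0.1249 0.0465]
top block_plane 0.79 [0.5746 0.1671 0.0132]
top drawer_floor 0.68 [0.5591 0.1607 0.0158]
top drawer_handle 0.74 [0.4504 0.1307 0.0436]
top drawer_handle 0.49 [0.7444 0.1786 0.0866]
top bolt_knob 0.72 [0.6227 0.2625 0.1251]
```

View pics/c6.png

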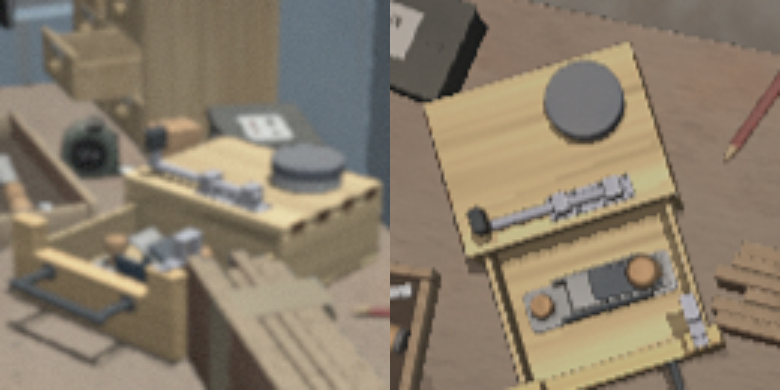

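The plane lies flat across the open drawer, centred at about (600,290), the bolt is drawn and the tin hasn't moved. I'll hand it in.

```bash
python3 -c "
from workcell import manip;print(manip.sign_off())"
```

```text
the job is handed in; nothing more can be done
None
```

The job is handed in at about 19 s of the 67 s allowed: the bolt is drawn, the drawer is out to its stop, and the plane lies sole down across it with the gripper clear; the sign-off returned no verdict.

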